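Stamp the repair card and hold the clip open over it

ROBOT

A 6-joint arm with a two-finger parallel gripper is mounted at the origin on the work surface. World frame = base frame: x ahead of the robot, y to its left, z up, the work surface at z = 0. Lengths are in m, angles in rad, forces in N, time in s.
With the tool pointing down it reaches from about 0.35 to 0.925 m from the base axis. Payload 6.4 kg.
Tool frame: the origin (TCP) lies at the very end of the fingers, on their centre line; the grasp point (between the pads) lies 19 mm behind it; x points along the fingers, z is the direction in which the jaws open and shut, and the axes are right-handed (so a half turn about x gives the same grasp; the last joint's range is limited). The gripper opens to 94 mm and grips with 3 to 60 N. Pads are 16 mm wide; open, the fingers measure 119 mm over their backs; the gripper's body (75 mm by 177 mm) begins 78 mm behind the grasp point.
Start: joints at [-1.405, 0.245, 1.558, -0, 1.339, -0.174], TCP at [0.217, -0.613, 0.172] pointing down, gripper open.
Joint ranges: [-3.13, 3.13], [-1.02, 2.26], [0.13, 2.54], [-0.95, 4.09], [0.21, 2.88], [-2.74, 2.74]. Speed limits (rad/s): [2.57, 2.57, 3.14, 3.14, 3.14, 3.14].

INTERFACE

Orientations are given as a rotation vector (axis times angle).
In Python, from station import ctrl, camera, camera_info, cut_out gives the robot as it stands. The module is installed in compiled form; this text tells all that it offers.
- The arm moves only by the tool drive_tool, never from a script. Its argument "plan" is a list of rows, each an object of numbers: "tx", "ty", "tz": the shift along the tool's x, y, z in cm; "wx", "wy", "wz": the turn, a rotation vector about the tool's x, y, z in degrees; "fingers": the closure, from 0 (fully open) to 1 (shut). In form: [{"tx": .., "ty": .., "tz": .., "wx": .., "wy": .., "wz": .., "fingers": ..}, ...]. A call has exactly 10 rows; each row shifts and turns the commanded pose from where the row before left it, along the tool's axes as they then stand; what a row does not reach is not made up. A row lasts 1/12 s, in which the tool goes at most 41.7 mm and 7.16 degrees, less where a joint would pass 70% of its speed; a pose out of reach is approached as far as the arm can. A call with a gripper value outside its range is refused whole. The fingers move at their own pace and stop on an object; "newtons" is the grip in N (left out, the last holds). Time passes only in rows, so rows that do not move let the fingers close, or fill a call up. It gives the time, the measured TCP pose, the force and the opening at its end, in the units of the state.
- ctrl.get_state(): the state, without advancing time (a new reading comes with each control period).
- camera(name): name is "scene" or "top"; returns the picture (384x512x3 uint8, red, green, blue); there is no depth.
- camera_info(name): a dict with "mtx" (3x3 intrinsics, pixels), "xyz" and "orientation" of the camera in the world. Camera axes: x right, y up, looking along -z (the intrinsics and any distortion apply to the point x, -y, -z); pixel columns grow to the right and rows downward; lengths in m; the calibration is good to about 2 mm. A picture is of the moment at which its call begins. camera_info takes no time and is no camera call.
- ctrl.close_job(): hands the job in, once; it reports no verdict.
Trained networks look in the newest picture that a camera, given by its name, has taken for a name from the list of things; names that differ only in an ending like _2 or _b are one class to them, and where a whole thing is asked for, a point or a joint stands for the part that bears it (a point fixed in the world has none). Each returns a list of dicts, best first, with "confidence" (0 to 1); they miss things now and then, are a little off and sometimes report something else, mostly with a low value. They report only what shows in the picture. A call takes as long as a camera call. They do not tell look-alikes from the thing itself.
- cut_out(target, camera): "pixels" (384x512 bool, what is visible of it) and "extent" ([left, top, right, bottom] in pixels, round what is visible of it).
The state is a dict: "t": time; "joint_pos": joint angles; "qd": joint speeds; "effort": joint torques, N m; "tcp_pos": TCP position; "tcp_rot": TCP orientation; "ft_force": force on the tool from outside, world axes, zero at the start; "wrist_torque": the same for the moment, N m; "opening": opening from 0.0 (shut) to 1.0 (fully open).
Only numpy, scipy, OpenCV 4.12 (cv2) and the standard library are available. Lean on these libraries where they do the work, as an engineer would, in place of code of your own. Each camera call takes 0.05 s, during which the arm holds its last target. There are 200 camera calls.

TASK

Stamp the repair card: twist the wing knob on the card stamper clockwise to its stop and let go of it so that it springs back. Then pick up the spring clip by its handles, squeeze it wide open, and hold it gaping around the middle of the card's top edge, one jaw on each side and well down past the edge but not touching the card or the stamper, ready for a colleague to slip a receipt in. Finish while still holding the clip open there; be gentle with the card, and leave the other things on the counter where they are.

Things in the scene. Friction and masses are not known exactly. Their poses are not given: they have to be found in the camera images.
- recorder: card stamper, a fixed grey box 130 (x) x 220 (y) x 85 mm high; origin at the centre of its underside, z up, its front faces its own -x. The card stands in its top 60 mm to +y of the centre, the knob is on its top 60 mm to -y of the centre
- card_top (a point): middle of the top edge of the repair card, a fixed stiff upright board, 2 mm thick (along x), 70 mm wide (along y), rising 60 mm above the stamper's top, its top edge 145 mm above the counter; axes parallel to the stamper's
- card: the same repair card; origin at the middle of its lower edge on the stamper's top
- stamp_knob (a joint): turn of the wing knob in rad: 0 at rest, growing clockwise seen from above, to a hard stop at 1.0; a spring (about 0.04 N m at rest, 0.14 N m at the stop) returns it to 0 when let go
- knob_grip (a point): on the knob's vertical axis, 28 mm above the stamper's top, at the height to grip; the wing is an upright black bar 44 mm long (along x of this point, which turns with the knob; parallel to the stamper's x at rest) and 12 mm thick (along y), from 7 to 39 mm above the stamper's top
- clip_handles (a point): mid-point between the handles of the loose steel spring clip (75 g), 85 mm above its foot; it moves with the +x handle. The clip, 100 mm high, stands on its closed jaws. Handles: flat plates 34 mm wide (along y), at +x and -x, leaning apart upwards: 42 mm over their outsides at this height, 52 mm at the tops. Squeezed along x to the solid stop they stand almost parallel, about 20 mm over their outsides
- clip_jaw (a joint): opening of the clip in rad: 0 spring-shut, 0.55 at its solid stop. Squeezing the handles together opens the jaws below, taking about 3 N at first and 8 N fully open; the gap between the jaws is about 45 mm per rad (13 mm at 0.28, 24 mm at 0.55)
- clip: the clip's +x arm with all it carries; origin at the middle of the foot of the closed rubber jaws, y along the hinge pin (45 mm above the foot), z up through the handles. The jaws are 60 mm wide (along y), together 24 mm thick (along x) and 9 mm high
- clip_lip_a (a point): middle of the inner lower edge of the clip's +x jaw
- clip_lip_b (a point): middle of the inner lower edge of the clip's -x jaw
- wheel_a: bystander: white skateboard wheel lying flat, 54 mm across, 34 mm high; origin under its centre
- wheel_b: bystander: another such wheel
- truck: bystander: aluminium skateboard truck, axle 200 mm along y, 51 mm high; origin under its base plate's centre
- t_tool: bystander: orange T-shaped skate tool lying flat, 130 x 110 x 14 mm; origin under its stem's centre
- driver: bystander: screwdriver lying on the counter, some 200 mm long
- bearing_box: bystander: cardboard box 60 x 90 x 30 mm; origin under its centre
- bottle: bystander: bottle 64 mm across, 190 mm high; origin under its centre
Things that resemble listed ones, but are neither listed nor needed, are in the scene too. There is more than one size of the clip; the job needs the smallest.

How it is judged:
By the outcome, as a careful person would: the job done as asked, in the order asked, and still so for the second after the job is handed in, while the arm keeps its last pose, push and grip.
It also fails if it takes over 58 s, if anything falls off the work surface, if the arm or the gripper's body presses on something with over 40 N, if the wrist force passes 120 N, or if a joint passes its speed limit or range.

## Working session

There is one attempt and no reset: what is moved stays moved. The work goes in short steps, Python scripts to look and compute and a tool call to move; the robot and the scene stay as the last step left them, time stands still between calls to the robot, and variables do not carry over. Pictures are saved under pics/ and viewed, about 8 in all and at most 12, crops included, and the job is handed in when it is done.

Besides the shell and the picture viewer there is one more tool, called after ">>>" by a JSON object that holds its "name" and its "arguments", one argument or row to a line. drive_tool: Moves the arm, as the interface text tells. Its arguments: {"type":"object","properties":{"plan":{"type":"array","items":{"type":"object","properties":{"tx":{"type":"number"},"ty":{"type":"number"},"tz":{"type":"number"},"wx":{"type":"number"},"wy":{"type":"number"},"wz":{"type":"number"},"fingers":{"type":"number"}}}},"newtons":{"type":"number"}},"required":["plan"]}

```bash
mkdir -p pics; python3 - <<'E'
from station import ctrl,camera,camera_info,cut_out
import cv2,numpy as np
for n in("scene","top"):
    im=camera(n); cv2.imwrite(f"pics/{n}0.png",cv2.cvtColor(im,cv2.COLOR_RGB2BGR)); i=camera_info(n); print(n,np.round(i["mtx"],1).tolist(),i["xyz"],i["orientation"],[k for k in i])
    for t in("clip","recorder","card","stamp_knob","bottle","truck"):
        print(t,[(round(d["confidence"],2),d["extent"]) for d in cut_out(t,n)])
print(ctrl.get_state())
E
```

```text
scene [[347.0, 0.0, 257.1], [0.0, 347.0, 194.3], [0.0, 0.0, 1.0]] [1.38072238 0.49459964 0.89125386] [0.51951319 0.90634802 1.9536577 ] ['mtx', 'xyz', 'orientation']
clip [(0.59, [192.9, 175.7, 216.1, 215.7]), (0.56, [192.0, 147.2, 212.7, 181.6]), (0.52, [182.0, 167.7, 195.3, 196.4])]
recorder [(0.83, [282.2, 209.0, 351.1, 262.8])]
card [(0.5, [304.6, 186.4, 329.1, 210.5])]
stamp_knob [(0.61, [299.0, 205.7, 301.6, 221.5]), (0.42, [240.6, 243.8, 273.3, 272.4])]
bottle [(0.6, [358.8, 223.6, 390.6, 276.7])]
truck [(0.62, [227.5, 155.8, 262.0, 174.8]), (0.49, [142.9, 161.9, 169.7, 188.4])]
top [[489.3, 0.0, 261.1], [0.0, 489.3, 190.8], [0.0, 0.0, 1.0]] [ 0.3087769  -0.01326269  1.47210441] [ 0.16064366 -0.14762962 -1.55436752] ['mtx', 'xyz', 'orientation']
clip [(0.92, [353.6, 220.1, 380.6, 245.4]), (0.85, [308.5, 162.1, 337.8, 189.4]), (0.83, [346.0, 177.8, 364.2, 195.7]), (0.48, [186.5, 252.4, 223.0, 298.5])]
recorder [(0.58, [135.0, 165.0, 219.4, 226.1])]
card [(0.57, [138.5, 185.5, 166.2, 199.4])]
stamp_knob [(0.39, [192.1, 176.4, 198.5, 193.9])]
bottle [(0.82, [89.2, 167.9, 122.4, 195.1])]
truck [(0.69, [299.2, 258.2, 362.9, 288.7])]
{'t': 0.7, 'joint_pos': array([-1.40506559e+00,  2.45071521e-01,  1.55776426e+00, -2.57471869e-05,
        1.33868287e+00, -1.74109580e-01]), 'qd': array([ 0.00166696, -0.00179585,  0.00014175,  0.00119438, -0.00012457,
       -0.00239103]), 'effort': array([ 1.50662527e-03, -4.15726197e+01, -3.14812160e+01,  6.85789646e-02,
        2.88772088e-02, -1.79705658e-06]), 'tcp_pos': array([ 0.2166668 , -0.612863  ,  0.17179272]), 'tcp_rot': array([ 0.95524667,  1.35098989, -0.95536281]), 'ft_force': array([-0.24082935, -0.33732351,  0.80700757]), 'wrist_torque': array([0.02400707, 0.00304089, 0.04619395]), 'opening': 1.0005599776882628}
```

```bash
python3 - <<'E'
import cv2,numpy as np
a=cv2.imread("pics/top0.png");b=cv2.imread("pics/scene0.png")
cv2.imwrite("pics/a.png",cv2.resize(a[120:320,70:400],(800,485),interpolation=cv2.INTER_CUBIC))
cv2.imwrite("pics/b.png",cv2.resize(b[130:290,130:400],(800,474),interpolation=cv2.INTER_CUBIC))
E
```

```text
(no output)
```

View pics/a.png

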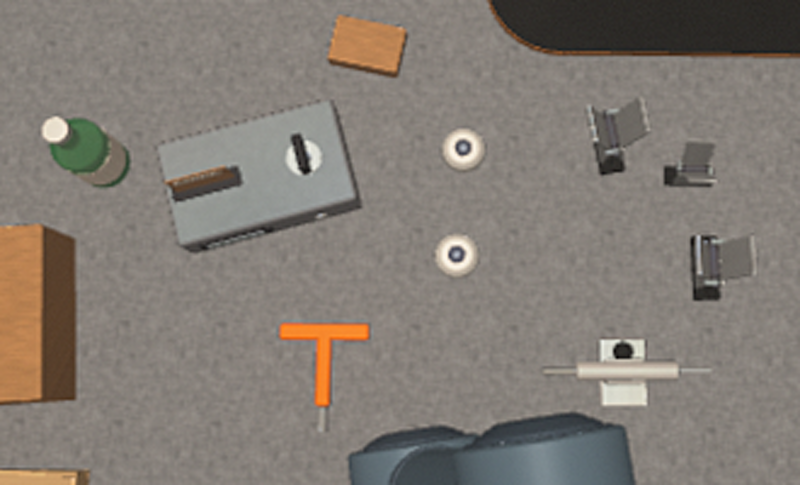

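View pics/b.png

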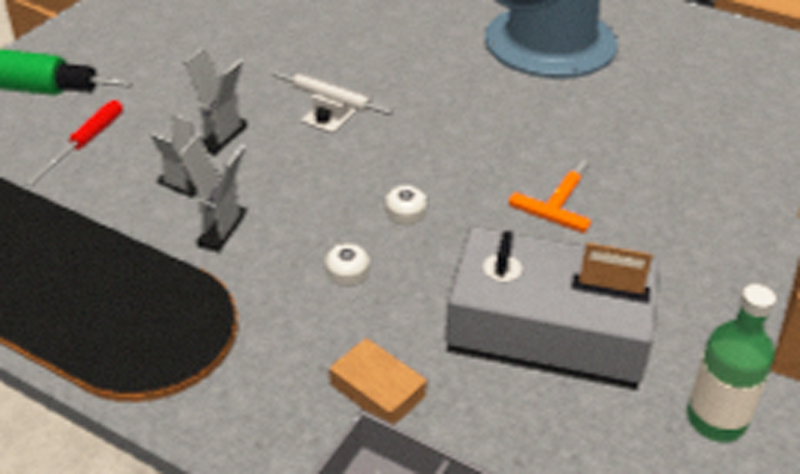

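Top view (zoom pixels): the three clips are at (617,135), (690,165) and (722,265). The stamper is at (260,175), with its knob at (303,155) and card at (205,182). The clip at (690,165), raw (355,187), looks smallest: its jaws span about 20 px, or 60 mm. I'll fit poses from the masks and check that choice in a crop.

```bash
cat > h.py <<'E'
import numpy as np,cv2
from scipy.spatial.transform import Rotation as R
from scipy.optimize import minimize
from station import ctrl,camera,camera_info,cut_out
I={n:camera_info(n) for n in("scene","top")}
def proj(P,n):
    i=I[n];c=(np.atleast_2d(P)-i["xyz"])@R.from_rotvec(i["orientation"]).as_matrix()
    u=(c*[1,-1,-1])@np.array(i["mtx"]).T
    return u[:,:2]/u[:,2:]
def back(uv,z,n):
    i=I[n];d=np.linalg.inv(i["mtx"])@[*uv,1];d=R.from_rotvec(i["orientation"]).as_matrix()@(d*[1,-1,-1])
    return i["xyz"]+d*(z-i["xyz"][2])/d[2]
def box(x0,x1,y0,y1,z0,z1): return np.array([(x,y,z) for x in(x0,x1) for y in(y0,y1) for z in(z0,z1)])
def rotz(a): return R.from_euler("z",a).as_matrix()
REC=[box(-.065,.065,-.11,.11,0,.085),box(-.001,.001,.025,.095,.085,.145)]
def clip(s=1):
    h=[np.vstack([box(-.012,.012,-.03,.03,0,.009)]),np.vstack([box(-.010,.010,-.017,.017,.005,.045)])]
    for g in(1,-1): h.append(np.array([(g*x,y,z) for y in(-.017,.017) for x,z in((.008,.03),(.012,.045),(.026,.1),(.024,.1))]))
    return [p*s for p in h]
def sil(hs,p,n,k=4):
    m=np.zeros((384*k,512*k),np.uint8)
    for h in hs:
        q=proj(h@rotz(p[2]).T+[p[0],p[1],p[3] if len(p)>3 else 0],n)
        cv2.fillConvexPoly(m,np.round(cv2.convexHull((q.astype(np.float32)+.5)*k)).astype(np.int32),1)
    return cv2.resize(m.astype(np.float32),(512,384),interpolation=cv2.INTER_AREA)
def fit(hs,masks,p0,step=(.01,.01,.15)):
    f=lambda p:sum(np.abs(sil(hs,p,n)-m).sum()/m.sum() for n,m in masks.items())
    s=np.array([p0]+[np.add(p0,np.eye(3)[i]*step[i]) for i in range(3)])
    r=minimize(f,p0,method="Nelder-Mead",options=dict(initial_simplex=s,xatol=1e-4,fatol=1e-4));return r.x,r.fun
def snap(n,name=None):
    im=camera(n)
    if name: cv2.imwrite(f"pics/{name}.png",cv2.cvtColor(im,cv2.COLOR_RGB2BGR))
    return im
E
python3 - <<'E'
from h import *
for n in I: snap(n)
C={n:cut_out("clip",n) for n in I}
T=[d for d in C["top"] if d["confidence"]>.6]
for d in T:
    e=d["extent"];c=back(((e[0]+e[2])/2,(e[1]+e[3])/2),.05,"top")
    q=proj(c,"scene")[0]
    s=min(C["scene"],key=lambda s:np.hypot((s["extent"][0]+s["extent"][2])/2-q[0],(s["extent"][1]+s["extent"][3])/2-q[1]))
    print("clip px",np.round(e),np.round(c,3),"scene",np.round(q),s["extent"])
    for sc in(1,1.2,1.4):
        b=min((fit(clip(sc),{"top":d["pixels"],"scene":s["pixels"]},(c[0],c[1],a)) for a in(-1,-.5,0,.5,1,1.5)),key=lambda r:r[1]); print(sc,np.round(b[0],4),round(b[1],3))
R_={n:cut_out("recorder",n)[0]["pixels"] for n in I}
K={n:cut_out("card",n)[0]["pixels"] for n in I}
print({n:(R_[n].sum(),K[n].sum(),(R_[n]&K[n]).sum()) for n in I})
c=back((178,195),.085,"top")
for a in(.2,-.2):
    r=fit(REC,{n:R_[n]|K[n] for n in I},(c[0],c[1],a)); print("rec",np.round(r[0],4),r[1])
for n in I:
  for d in cut_out("stamp_knob",n)[:1]:
    v,u=np.nonzero(d["pixels"]);print("knob",n,u.mean(),v.mean(),back((u.mean(),v.mean()),.108,n))
E
```

```text
clip px [354. 218. 382. 243.] [ 0.478 -0.312  0.05 ] scene [201. 165.] [190.8, 145.4, 212.6, 182.5]
1 [ 0.4821 -0.2975  1.5156] 0.787
1.2 [ 0.4831 -0.2981  1.585 ] 0.394
1.4 [ 0.4839 -0.2939  1.5345] 0.516
clip px [312. 162. 336. 191.] [ 0.638 -0.187  0.05 ] scene [201. 196.] [192.2, 173.7, 214.4, 216.5]
1 [ 0.6418 -0.1787  1.5192] 0.791
1.2 [ 0.6417 -0.179   1.7051] 0.427
1.4 [ 0.6418 -0.1767 -1.3854] 0.524
clip px [345. 178. 363. 192.] [ 0.612 -0.276  0.05 ] scene [187. 185.] [177.5, 169.8, 195.4, 195.6]
1 [ 0.6008 -0.2808 -0.0524] 0.614
1.2 [ 0.6013 -0.2826 -0.4556] 1.511
1.4 [ 0.6003 -0.2835 -0.6089] 2.326
{'scene': (np.int64(3059), np.int64(314), np.int64(313)), 'top': (np.int64(3683), np.int64(130), np.int64(130))}
rec [0.5849 0.251  0.289 ] 0.09523992611344474
rec [0.5844 0.2515 0.2757] 0.09341195037613198
knob scene 299.9 216.025 [0.60267616 0.19635865 0.108     ]
knob top 354.56880733944956 193.21100917431193 [ 0.57617776 -0.2653964   0.108     ]
```

```bash
cat >> h.py <<'E'
def go(pos,yaw):
    """shift in the tool's present axes (cm) and wx (deg) so that TCP is at pos, tool z along yaw (mod pi), tool down"""
    s=ctrl.get_state();M=R.from_rotvec(s["tcp_rot"]).as_matrix()
    z=np.array([np.cos(yaw),np.sin(yaw),0]);x=np.array([0,0,-1.]);o=[]
    for g in(1,-1):
        T=np.column_stack([x,np.cross(g*z,x),g*z]);o.append(np.degrees(R.from_matrix(M.T@T).as_rotvec()))
    print("t",round(s["t"],2),"tcp",np.round(s["tcp_pos"],4),"toolz yaw",round(np.degrees(np.arctan2(M[1,2],M[0,2])),1),"F",np.round(s["ft_force"],1),"open",round(s["opening"],3),"q6",round(s["joint_pos"][5],2))
    print(" shift cm",np.round(M.T@(np.array(pos)-s["tcp_pos"])*100,2),"turn deg",[np.round(a,1) for a in o])
E
python3 - <<'E'
from h import *
a=snap("top");b=snap("scene")
def draw(im,n,hs,p,col,k):
    for h in hs:
        q=proj(h@rotz(p[2]).T+[p[0],p[1],0],n);cv2.polylines(im,[np.round((cv2.convexHull(q.astype(np.float32))[:,0]+.5-k[1])*k[0]).astype(int)],True,col,1)
out=[]
for im,n,crops in((a,"top",((335,165),(130,160))),(b,"scene",((165,145),(275,175)))):
    for (u,v),k,hs,p in zip(crops,(9,4),(clip(),REC),((.6008,-.2808,-.0524),(.5845,.2512,.28))):
        w,h=(44,33) if k==9 else (99,74)
        t=cv2.resize(im[v:v+h,u:u+w],(396,297),interpolation=cv2.INTER_CUBIC).copy()
        draw(t,n,hs,p,(255,0,0),(k,np.array([u,v])));out.append(t)
o=np.vstack([np.hstack(out[:2]),np.hstack(out[2:])]);cv2.imwrite("pics/ov.png",cv2.cvtColor(o,cv2.COLOR_RGB2BGR))
go((.601,.194,.20),.28+np.pi/2)
E
```

```text
t 1.3 tcp [ 0.2166 -0.6128  0.1717] toolz yaw -70.5 F [-0.2 -0.1 -0.4] open 1.001 q6 -0.17
 shift cm [ -2.83  63.13 -63.26] turn deg [array([-176.6,   -0. ,   -0. ]), array([ 3.4, -0. ,  0. ])]
```

View pics/ov.png

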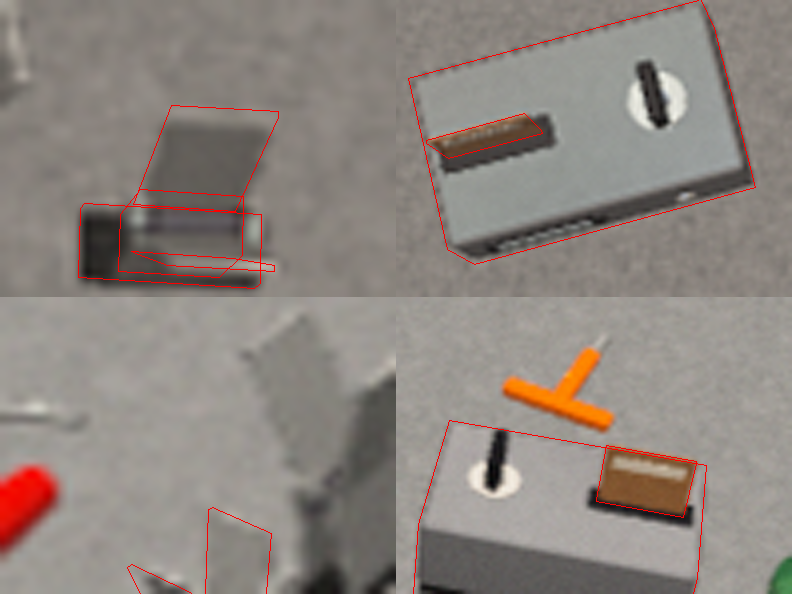

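The red outlines fit. The clip at (355,187) matches the nominal 60 mm jaws and handles (the other two fit best at 1.2 times that size), so it is the smallest. The stamper, card and knob outlines fit too. Moving to above the knob.

>>> {"name": "drive_tool", "arguments": {
  "plan": [
    {"tx": -1,"ty": 2.8,"tz": -2.8},
    {"tx": -1,"ty": 2.8,"tz": -2.8},
    {"tx": -1,"ty": 2.8,"tz": -2.8},
    {"tx": -1,"ty": 2.8,"tz": -2.8},
    {"tx": -1,"ty": 2.8,"tz": -2.8},
    {"tx": -1,"ty": 2.8,"tz": -2.8},
    {"ty": 2.9,"tz": -2.9},
    {"ty": 2.9,"tz": -2.9},
    {"ty": 2.9,"tz": -2.9},
    {"ty": 2.9,"tz": -2.9}
  ]
}}

```text
$.plan[0]: bad value
```

>>> {"name": "drive_tool", "arguments": {
  "plan": [
    {"ty": 2.9,"tz": -2.9},
    {"ty": 2.9,"tz": -2.9},
    {"ty": 2.9,"tz": -2.9},
    {"ty": 2.9,"tz": -2.9},
    {"ty": 2.9,"tz": -2.9},
    {"ty": 2.9,"tz": -2.9},
    {"ty": 2.9,"tz": -2.9},
    {"ty": 2.9,"tz": -2.9},
    {"ty": 2.9,"tz": -2.9,"wx": 2.0},
    {"ty": 2.9,"tz": -2.9,"wx": 1.4,"fingers": 0.5}
  ]
}}

```text
$.plan[0]: bad value
```

```bash
python3 -c "
from h import *
go((.601,.194,.20),.28+np.pi/2)"
```

```text
t 1.3 tcp [ 0.2166 -0.6128  0.1717] toolz yaw -70.5 F [-0.2 -0.1 -0.4] open 1.001 q6 -0.17
 shift cm [ -2.83  63.13 -63.26] turn deg [array([-176.6,   -0. ,   -0. ]), array([ 3.4, -0. ,  0. ])]
```

>>> {"name": "drive_tool", "arguments": {
  "plan": [
    {"tx": -1,"ty": 2.8,"tz": -2.8,"wx": 0,"wy": 0,"wz": 0,"fingers": 0},
    {"tx": -1,"ty": 2.8,"tz": -2.8,"wx": 0,"wy": 0,"wz": 0,"fingers": 0},
    {"tx": -1,"ty": 2.8,"tz": -2.8,"wx": 0,"wy": 0,"wz": 0,"fingers": 0},
    {"tx": -1,"ty": 2.8,"tz": -2.8,"wx": 0,"wy": 0,"wz": 0,"fingers": 0},
    {"tx": -1,"ty": 2.8,"tz": -2.8,"wx": 0,"wy": 0,"wz": 0,"fingers": 0},
    {"tx": -1,"ty": 2.8,"tz": -2.8,"wx": 0,"wy": 0,"wz": 0,"fingers": 0},
    {"tx": 0,"ty": 2.9,"tz": -2.9,"wx": 0,"wy": 0,"wz": 0,"fingers": 0},
    {"tx": 0,"ty": 2.9,"tz": -2.9,"wx": 0,"wy": 0,"wz": 0,"fingers": 0},
    {"tx": 0,"ty": 2.9,"tz": -2.9,"wx": 0,"wy": 0,"wz": 0,"fingers": 0},
    {"tx": 0,"ty": 2.9,"tz": -2.9,"wx": 0,"wy": 0,"wz": 0,"fingers": 0}
  ]
}}

```text
t: 2.13
tcp_pos: [0.3902, -0.2487, 0.2321]
tcp_rot: [0.956, 1.35, -0.956]
ft_force: [0.8, -0.7, 0.8]
opening: 0.999
```

>>> {"name": "drive_tool", "arguments": {
  "plan": [
    {"tx": 0,"ty": 2.9,"tz": -2.9,"wx": 0,"wy": 0,"wz": 0,"fingers": 0},
    {"tx": 0,"ty": 2.9,"tz": -2.9,"wx": 0,"wy": 0,"wz": 0,"fingers": 0},
    {"tx": 0,"ty": 2.9,"tz": -2.9,"wx": 0,"wy": 0,"wz": 0,"fingers": 0},
    {"tx": 0,"ty": 2.9,"tz": -2.9,"wx": 0,"wy": 0,"wz": 0,"fingers": 0},
    {"tx": 0,"ty": 2.9,"tz": -2.9,"wx": 0,"wy": 0,"wz": 0,"fingers": 0},
    {"tx": 0,"ty": 2.9,"tz": -2.9,"wx": 0,"wy": 0,"wz": 0,"fingers": 0},
    {"tx": 0,"ty": 2.9,"tz": -2.9,"wx": 0,"wy": 0,"wz": 0,"fingers": 0},
    {"tx": 0,"ty": 2.9,"tz": -2.9,"wx": 0,"wy": 0,"wz": 0,"fingers": 0},
    {"tx": 0,"ty": 2.9,"tz": -2.9,"wx": 2.0,"wy": 0,"wz": 0,"fingers": 0.5},
    {"tx": 0,"ty": 2.9,"tz": -2.9,"wx": 1.4,"wy": 0,"wz": 0,"fingers": 0.5}
  ]
}}

```text
t: 2.97
tcp_pos: [0.5682, 0.1213, 0.2319]
tcp_rot: [1.001, 1.328, -1.001]
ft_force: [0.3, -0.3, 0.1]
opening: 0.893
```

```bash
python3 -c "
from h import *
go((.601,.194,.20),.28+np.pi/2)"
```

```text
t 2.97 tcp [0.5682 0.1213 0.2319] toolz yaw -74.0 F [ 0.3 -0.3  0.1] open 0.893 q6 1.31
 shift cm [ 3.2   5.15 -6.08] turn deg [array([180.,  -0.,  -0.]), array([-0.,  0., -0.])]
```

>>> {"name": "drive_tool", "arguments": {
  "plan": [
    {"tx": 0,"ty": 2.5,"tz": -3.0,"wx": 0,"wy": 0,"wz": 0,"fingers": 0.5},
    {"tx": 1,"ty": 2.6,"tz": -3.0,"wx": 0,"wy": 0,"wz": 0,"fingers": 0.5},
    {"tx": 1,"ty": 0,"tz": 0,"wx": 0,"wy": 0,"wz": 0,"fingers": 0.5},
    {"tx": 1,"ty": 0,"tz": 0,"wx": 0,"wy": 0,"wz": 0,"fingers": 0.5},
    {"tx": 1,"ty": 0,"tz": 0,"wx": 0,"wy": 0,"wz": 0,"fingers": 0.5},
    {"tx": 1,"ty": 0,"tz": 0,"wx": 0,"wy": 0,"wz": 0,"fingers": 0.5},
    {"tx": 1,"ty": 0,"tz": 0,"wx": 0,"wy": 0,"wz": 0,"fingers": 0.5},
    {"tx": 0,"ty": 0,"tz": 0,"wx": 0,"wy": 0,"wz": 0,"fingers": 0.5},
    {"tx": 0,"ty": 0,"tz": 0,"wx": 0,"wy": 0,"wz": 0,"fingers": 0.5},
    {"tx": 0,"ty": 0,"tz": 0,"wx": 0,"wy": 0,"wz": 0,"fingers": 0.5}
  ]
}}

```text
t: 3.8
tcp_pos: [0.6005, 0.1902, 0.1724]
tcp_rot: [1.001, 1.328, -1.0]
ft_force: [0.2, 0.2, 0.1]
opening: 0.496
```

```bash
python3 -c "
from h import *
print(back((194,183.75),.108,'top'))
go((.602,.194,.095),.28+np.pi/2)
im=snap('scene');cv2.imwrite('pics/k1.png',cv2.cvtColor(cv2.resize(im[150:250,240:370],(780,600),interpolation=cv2.INTER_CUBIC),cv2.COLOR_RGB2BGR))"
```

```text
[0.59899551 0.19150085 0.108     ]
t 3.8 tcp [0.6005 0.1902 0.1724] toolz yaw -74.0 F [0.2 0.2 0.1] open 0.496 q6 1.42
 shift cm [ 7.74  0.24 -0.32] turn deg [array([ 1.8e+02, -1.0e-01, -0.0e+00]), array([-0. ,  0. , -0.1])]
```

View pics/k1.png

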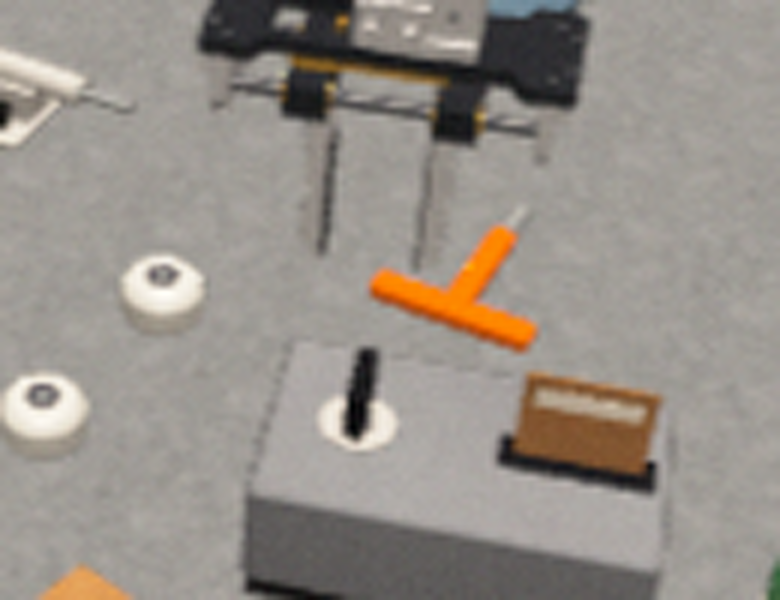

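The fingers, tips at (322,250) and (418,262), straddle the wing at (362,395). Next I descend, close on the wing and twist.

>>> {"name": "drive_tool", "arguments": {
  "newtons": 20,
  "plan": [
    {"tx": 1.5,"ty": 0.1,"tz": -0.25,"wx": 0,"wy": 0,"wz": 0,"fingers": 0.5},
    {"tx": 1.5,"ty": 0,"tz": 0,"wx": 0,"wy": 0,"wz": 0,"fingers": 0.5},
    {"tx": 1.5,"ty": 0,"tz": 0,"wx": 0,"wy": 0,"wz": 0,"fingers": 0.5},
    {"tx": 1.5,"ty": 0,"tz": 0,"wx": 0,"wy": 0,"wz": 0,"fingers": 0.5},
    {"tx": 1,"ty": 0,"tz": 0,"wx": 0,"wy": 0,"wz": 0,"fingers": 0.5},
    {"tx": 0.7,"ty": 0,"tz": 0,"wx": 0,"wy": 0,"wz": 0,"fingers": 0.5},
    {"tx": 0,"ty": 0,"tz": 0,"wx": 0,"wy": 0,"wz": 0,"fingers": 0.5},
    {"tx": 0,"ty": 0,"tz": 0,"wx": 0,"wy": 0,"wz": 0,"fingers": 0.7},
    {"tx": 0,"ty": 0,"tz": 0,"wx": 0,"wy": 0,"wz": 0,"fingers": 0.8},
    {"tx": 0,"ty": 0,"tz": 0,"wx": 0,"wy": 0,"wz": 0,"fingers": 0.8}
  ]
}}

```text
t: 4.68
tcp_pos: [0.6013, 0.1936, 0.096]
tcp_rot: [1.001, 1.327, -0.999]
ft_force: [0.2, 0.5, 0.1]
opening: 0.321
```

>>> {"name": "drive_tool", "arguments": {
  "newtons": 20,
  "plan": [
    {"tx": 0,"ty": 0,"tz": 0,"wx": 0,"wy": 0,"wz": 0,"fingers": 1},
    {"tx": 0,"ty": 0,"tz": 0,"wx": 0,"wy": 0,"wz": 0,"fingers": 1},
    {"tx": 0,"ty": 0,"tz": 0,"wx": 0,"wy": 0,"wz": 0,"fingers": 1},
    {"tx": 0,"ty": 0,"tz": 0,"wx": 0,"wy": 0,"wz": 0,"fingers": 1},
    {"tx": 0,"ty": 0,"tz": 0,"wx": 0,"wy": 0,"wz": 0,"fingers": 1},
    {"tx": 0,"ty": 0,"tz": 0,"wx": 0,"wy": 0,"wz": 0,"fingers": 1},
    {"tx": 0,"ty": 0,"tz": 0,"wx": 0,"wy": 0,"wz": 0,"fingers": 1},
    {"tx": 0,"ty": 0,"tz": 0,"wx": 0,"wy": 0,"wz": 0,"fingers": 1},
    {"tx": 0,"ty": 0,"tz": 0,"wx": 0,"wy": 0,"wz": 0,"fingers": 1},
    {"tx": 0,"ty": 0,"tz": 0,"wx": 0,"wy": 0,"wz": 0,"fingers": 1}
  ]
}}

```text
t: 5.52
tcp_pos: [0.6005, 0.1935, 0.0948]
tcp_rot: [1.0, 1.329, -1.0]
ft_force: [-1.3, 0.0, -0.3]
opening: 0.008
```

```bash
python3 -c "
from h import *
s=ctrl.get_state();print(s['opening']*94,s['ft_force'],s['wrist_torque'])
go((.6008,.193,.095),.28+np.pi/2)"
```

```text
0.7274791505593636 [-1.29068459  0.02406214 -0.31840702] [-0.00149601  0.02927102  0.00666815]
t 5.52 tcp [0.6005 0.1935 0.0948] toolz yaw -73.9 F [-1.3  0.  -0.3] open 0.008 q6 1.42
 shift cm [-0.02  0.02  0.05] turn deg [array([-180.,    0.,   -0.]), array([ 0., -0., -0.])]
```

The fingers closed to 0.7 mm on a 12 mm wing, so they missed it. Looking again.

```bash
python3 -c "
from h import *
im=snap('scene');a=cv2.resize(im[150:250,240:370],(520,400),interpolation=cv2.INTER_CUBIC)
im=snap('top');b=cv2.resize(im[150:250,150:220],(280,400),interpolation=cv2.INTER_CUBIC)
cv2.imwrite('pics/k2.png',cv2.cvtColor(np.hstack([a,b]),cv2.COLOR_RGB2BGR))
print(proj([[.6005,.1935,.0948],[.6011,.1935,.113],[.6011,.1935,.085]],'scene'))"
```

```text
[[299.06417783 218.22563929]
 [299.44205593 214.31452151]
 [298.74321085 220.46481691]]
```

View pics/k2.png

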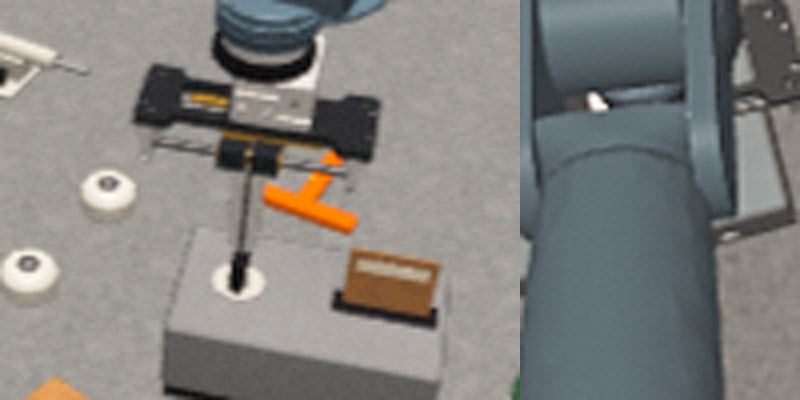

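```bash
python3 -c "
from h import *
print(proj([[.6005,.1902,.1724],[.6011,.1935,.124],[.6011+.0211,.1935+.006,.124],[.6011-.0211,.1935-.006,.124],[.6011+.0211,.1935+.006,.092]],'scene'))
print(back((195.25,185),.085,'top'),proj([.6011,.1935,.085],'top'))
im=snap('scene');cv2.imwrite('pics/k3.png',cv2.cvtColor(cv2.resize(im[185:235,270:335],(780,600),interpolation=cv2.INTER_CUBIC),cv2.COLOR_RGB2BGR))"
```

```text
[[300.13335496 200.132844  ]
 [299.72273381 211.84437195]
 [298.57193505 216.36817696]
 [300.8407984  207.44924546]
 [297.77447056 223.48868189]]
[0.60021928 0.19118145 0.085     ] [[194.46334789 184.69504228]]
```

View pics/k3.png

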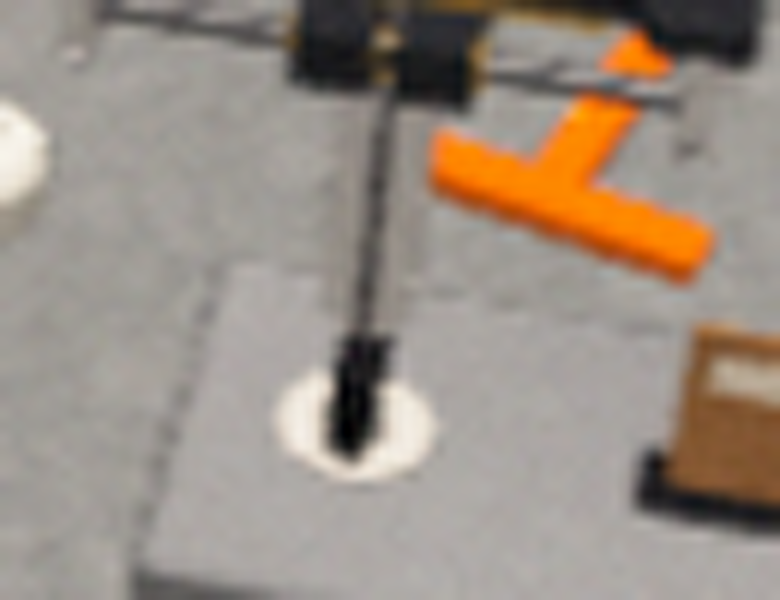

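Against the projected TCP at (299,218), the visible fingertips end near (300,213). So the real tips are either about 25 mm higher or farther back in −x than the state says. I'll open and probe gently downward to find out which.

>>> {"name": "drive_tool", "arguments": {
  "plan": [
    {"tx": 0,"ty": 0,"tz": 0,"wx": 0,"wy": 0,"wz": 0,"fingers": 0.5},
    {"tx": 0,"ty": 0,"tz": 0,"wx": 0,"wy": 0,"wz": 0,"fingers": 0.5},
    {"tx": 0,"ty": 0,"tz": 0,"wx": 0,"wy": 0,"wz": 0,"fingers": 0.5},
    {"tx": 0,"ty": 0,"tz": 0,"wx": 0,"wy": 0,"wz": 0,"fingers": 0.5},
    {"tx": 0,"ty": 0,"tz": 0,"wx": 0,"wy": 0,"wz": 0,"fingers": 0.5},
    {"tx": 0.2,"ty": 0,"tz": 0,"wx": 0,"wy": 0,"wz": 0,"fingers": 0.5},
    {"tx": 0.2,"ty": 0,"tz": 0,"wx": 0,"wy": 0,"wz": 0,"fingers": 0.5},
    {"tx": 0.2,"ty": 0,"tz": 0,"wx": 0,"wy": 0,"wz": 0,"fingers": 0.5},
    {"tx": 0.1,"ty": 0,"tz": 0,"wx": 0,"wy": 0,"wz": 0,"fingers": 0.5},
    {"tx": 0,"ty": 0,"tz": 0,"wx": 0,"wy": 0,"wz": 0,"fingers": 0.5}
  ]
}}

```text
t: 6.5
tcp_pos: [0.6001, 0.1934, 0.0872]
tcp_rot: [1.0, 1.33, -1.001]
ft_force: [-0.4, -0.3, 0.2]
opening: 0.501
```

```bash
python3 -c "
from h import *
go((.6008,.193,.095),.28+np.pi/2)
s=ctrl.get_state();M=R.from_rotvec(s['tcp_rot']).as_matrix()
print(proj([s['tcp_pos']+M[:,2]*g for g in(-.0235,.0235)],'scene'))
im=snap('scene');cv2.imwrite('pics/k4.png',cv2.cvtColor(cv2.resize(im[175:235,265:343],(780,600),interpolation=cv2.INTER_CUBIC),cv2.COLOR_RGB2BGR))"
```

```text
t 6.5 tcp [0.6001 0.1934 0.0872] toolz yaw -73.9 F [-0.4 -0.3  0.2] open 0.501 q6 1.42
 shift cm [-0.78  0.05  0.06] turn deg [array([-1.8e+02, -1.0e-01, -0.0e+00]), array([ 0. , -0. ,  0.1])]
[[305.95584134 221.09347469]
 [291.90239126 218.51815191]]
```

View pics/k4.png

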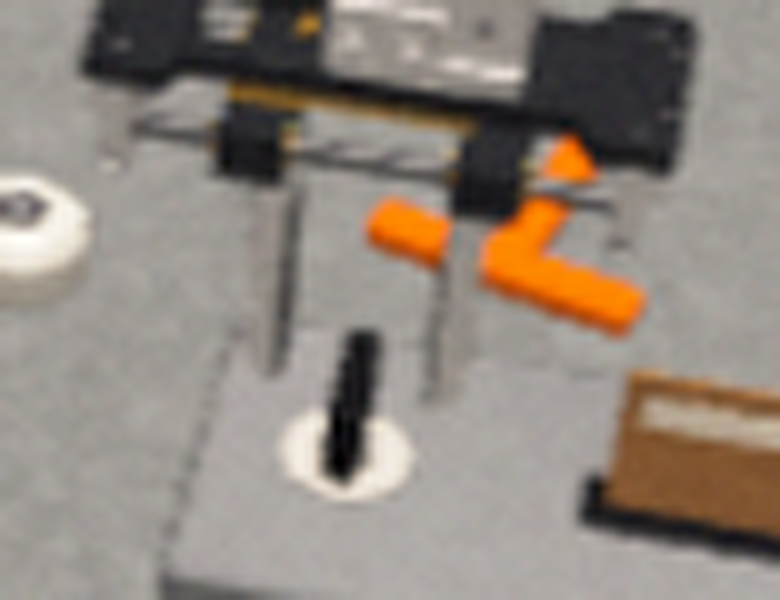

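>>> {"name": "drive_tool", "arguments": {
  "plan": [
    {"tx": 0.1,"ty": 0,"tz": 0,"wx": 0,"wy": 0,"wz": 0,"fingers": 0.5},
    {"tx": 0.1,"ty": 0,"tz": 0,"wx": 0,"wy": 0,"wz": 0,"fingers": 0.5},
    {"tx": 0.1,"ty": 0,"tz": 0,"wx": 0,"wy": 0,"wz": 0,"fingers": 0.5},
    {"tx": 0.1,"ty": 0,"tz": 0,"wx": 0,"wy": 0,"wz": 0,"fingers": 0.5},
    {"tx": 0.1,"ty": 0,"tz": 0,"wx": 0,"wy": 0,"wz": 0,"fingers": 0.5},
    {"tx": 0,"ty": 0,"tz": 0,"wx": 0,"wy": 0,"wz": 0,"fingers": 0.5},
    {"tx": 0,"ty": 0,"tz": 0,"wx": 0,"wy": 0,"wz": 0,"fingers": 0.5},
    {"tx": 0,"ty": 0,"tz": 0,"wx": 0,"wy": 0,"wz": 0,"fingers": 0.5},
    {"tx": 0,"ty": 0,"tz": 0,"wx": 0,"wy": 0,"wz": 0,"fingers": 0.5},
    {"tx": 0,"ty": 0,"tz": 0,"wx": 0,"wy": 0,"wz": 0,"fingers": 0.5}
  ]
}}

```text
t: 7.38
tcp_pos: [0.6005, 0.1935, 0.0828]
tcp_rot: [1.0, 1.329, -1.0]
ft_force: [-1.3, 0.0, 0.5]
opening: 0.497
```

>>> {"name": "drive_tool", "arguments": {
  "plan": [
    {"tx": 0.15,"ty": 0,"tz": 0,"wx": 0,"wy": 0,"wz": 0,"fingers": 0.5},
    {"tx": 0.15,"ty": 0,"tz": 0,"wx": 0,"wy": 0,"wz": 0,"fingers": 0.5},
    {"tx": 0.15,"ty": 0,"tz": 0,"wx": 0,"wy": 0,"wz": 0,"fingers": 0.5},
    {"tx": 0.15,"ty": 0,"tz": 0,"wx": 0,"wy": 0,"wz": 0,"fingers": 0.5},
    {"tx": 0.1,"ty": 0,"tz": 0,"wx": 0,"wy": 0,"wz": 0,"fingers": 0.5},
    {"tx": 0.1,"ty": 0,"tz": 0,"wx": 0,"wy": 0,"wz": 0,"fingers": 0.5},
    {"tx": 0.1,"ty": 0,"tz": 0,"wx": 0,"wy": 0,"wz": 0,"fingers": 0.5},
    {"tx": 0.1,"ty": 0,"tz": 0,"wx": 0,"wy": 0,"wz": 0,"fingers": 0.5},
    {"tx": 0,"ty": 0,"tz": 0,"wx": 0,"wy": 0,"wz": 0,"fingers": 0.5},
    {"tx": 0,"ty": 0,"tz": 0,"wx": 0,"wy": 0,"wz": 0,"fingers": 0.5}
  ]
}}

```text
t: 8.22
tcp_pos: [0.6004, 0.1935, 0.0727]
tcp_rot: [1.0, 1.329, -1.0]
ft_force: [0.7, -0.2, 0.1]
opening: 0.499
```

```bash
python3 -c "
from h import *
go((.6008,.193,.067),.28+np.pi/2)
a=snap('top');b=snap('scene')
for t,n in(('stamp_knob','scene'),('recorder','scene'),('recorder','top')):
  for d in cut_out(t,n)[:1]: print(t,n,d['extent'])
cv2.imwrite('pics/k5.png',cv2.cvtColor(cv2.resize(b[175:235,265:343],(780,600),interpolation=cv2.INTER_CUBIC),cv2.COLOR_RGB2BGR))"
```

```text
t 8.22 tcp [0.6004 0.1935 0.0727] toolz yaw -73.9 F [ 0.7 -0.2  0.1] open 0.499 q6 1.42
 shift cm [0.57 0.02 0.06] turn deg [array([-180.,   -0.,   -0.]), array([ 0., -0.,  0.])]
stamp_knob scene [298.8, 209.8, 301.5, 222.4]
recorder scene [282.4, 209.4, 352.6, 258.9]
recorder top [134.0, 168.4, 216.7, 221.0]
```

View pics/k5.png

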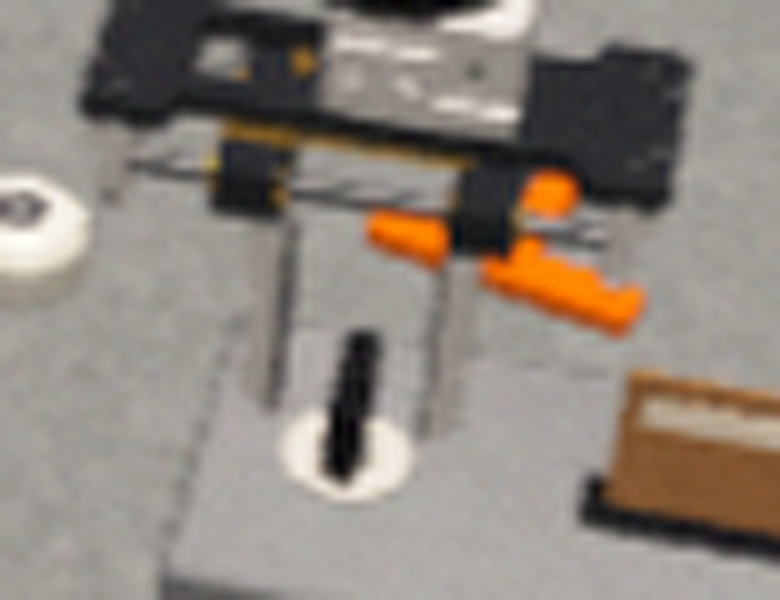

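The fingertips are at about (292,216) and (308,219) px, level with the upper-middle of the wing. So the true tips sit about 26 mm above the reported TCP. I'll go 5 mm lower and close.

>>> {"name": "drive_tool", "arguments": {
  "newtons": 15,
  "plan": [
    {"tx": 0.15,"ty": 0,"tz": 0.2,"wx": 0,"wy": 0,"wz": 0,"fingers": 0.5},
    {"tx": 0.15,"ty": 0,"tz": 0,"wx": 0,"wy": 0,"wz": 0,"fingers": 0.5},
    {"tx": 0.1,"ty": 0,"tz": 0,"wx": 0,"wy": 0,"wz": 0,"fingers": 0.5},
    {"tx": 0.1,"ty": 0,"tz": 0,"wx": 0,"wy": 0,"wz": 0,"fingers": 0.7},
    {"tx": 0,"ty": 0,"tz": 0,"wx": 0,"wy": 0,"wz": 0,"fingers": 0.75},
    {"tx": 0,"ty": 0,"tz": 0,"wx": 0,"wy": 0,"wz": 0,"fingers": 0.8},
    {"tx": 0,"ty": 0,"tz": 0,"wx": 0,"wy": 0,"wz": 0,"fingers": 0.85},
    {"tx": 0,"ty": 0,"tz": 0,"wx": 0,"wy": 0,"wz": 0,"fingers": 1},
    {"tx": 0,"ty": 0,"tz": 0,"wx": 0,"wy": 0,"wz": 0,"fingers": 1},
    {"tx": 0,"ty": 0,"tz": 0,"wx": 0,"wy": 0,"wz": 0,"fingers": 1}
  ]
}}

```text
t: 9.3
tcp_pos: [0.6004, 0.1939, 0.0678]
tcp_rot: [1.003, 1.332, -0.998]
ft_force: [-1.5, 8.4, 0.2]
opening: 0.128
```

>>> {"name": "drive_tool", "arguments": {
  "newtons": 35,
  "plan": [
    {"tx": 0,"ty": 0,"tz": -0.2,"wx": 0,"wy": 0,"wz": 0,"fingers": 1},
    {"tx": 0,"ty": 0,"tz": 0,"wx": 3,"wy": 0,"wz": 0,"fingers": 1},
    {"tx": 0,"ty": 0,"tz": 0,"wx": 6,"wy": 0,"wz": 0,"fingers": 1},
    {"tx": 0,"ty": 0,"tz": 0,"wx": 6,"wy": 0,"wz": 0,"fingers": 1},
    {"tx": 0,"ty": 0,"tz": 0,"wx": 6,"wy": 0,"wz": 0,"fingers": 1},
    {"tx": 0,"ty": 0,"tz": 0,"wx": 6,"wy": 0,"wz": 0,"fingers": 1},
    {"tx": 0,"ty": 0,"tz": 0,"wx": 6,"wy": 0,"wz": 0,"fingers": 1},
    {"tx": 0,"ty": 0,"tz": 0,"wx": 6,"wy": 0,"wz": 0,"fingers": 1},
    {"tx": 0,"ty": 0,"tz": 0,"wx": 4,"wy": 0,"wz": 0,"fingers": 1},
    {"tx": 0,"ty": 0,"tz": 0,"wx": 0,"wy": 0,"wz": 0,"fingers": 1}
  ]
}}

```text
t: 10.13
tcp_pos: [0.6004, 0.1934, 0.0678]
tcp_rot: [1.547, 0.948, -1.547]
ft_force: [-0.5, 0.4, 0.8]
opening: 0.121
```

```bash
python3 -c "
from h import *
s=ctrl.get_state();print(s['ft_force'],s['wrist_torque'],s['opening']*94)
go((.6004,.1935,.068),.28+np.pi/2-1)"
```

```text
[-0.52600034  0.41197189  0.8139472 ] [0.10629219 0.21166511 0.18815827] 11.377500674588974
t 10.13 tcp [0.6004 0.1934 0.0678] toolz yaw -117.0 F [-0.5  0.4  0.8] open 0.121 q6 2.17
 shift cm [-0.02 -0.   -0.01] turn deg [array([-165.7,   -0. ,    0. ]), array([14.3,  0. ,  0. ])]
```

>>> {"name": "drive_tool", "arguments": {
  "newtons": 35,
  "plan": [
    {"tx": 0,"ty": 0,"tz": 0,"wx": 5,"wy": 0,"wz": 0,"fingers": 1},
    {"tx": 0,"ty": 0,"tz": 0,"wx": 4,"wy": 0,"wz": 0,"fingers": 1},
    {"tx": 0,"ty": 0,"tz": 0,"wx": 3,"wy": 0,"wz": 0,"fingers": 1},
    {"tx": 0,"ty": 0,"tz": 0,"wx": 2,"wy": 0,"wz": 0,"fingers": 1},
    {"tx": 0,"ty": 0,"tz": 0,"wx": 1,"wy": 0,"wz": 0,"fingers": 1},
    {"tx": 0,"ty": 0,"tz": 0,"wx": 1,"wy": 0,"wz": 0,"fingers": 1},
    {"tx": 0,"ty": 0,"tz": 0,"wx": 1,"wy": 0,"wz": 0,"fingers": 1},
    {"tx": 0,"ty": 0,"tz": 0,"wx": 0,"wy": 0,"wz": 0,"fingers": 1},
    {"tx": 0,"ty": 0,"tz": 0,"wx": 0,"wy": 0,"wz": 0,"fingers": 1},
    {"tx": 0,"ty": 0,"tz": 0,"wx": 0,"wy": 0,"wz": 0,"fingers": 1}
  ]
}}

```text
t: 10.97
tcp_pos: [0.6003, 0.1933, 0.0678]
tcp_rot: [1.746, 0.744, -1.748]
ft_force: [-2.2, -0.9, 3.2]
opening: 0.126
```

```bash
python3 -c "
from h import *
s=ctrl.get_state();print(s['ft_force'],s['wrist_torque'],s['opening']*94)
go((.6004,.1935,.068),.28+np.pi/2-1)
im=snap('scene');cv2.imwrite('pics/k6.png',cv2.cvtColor(cv2.resize(im[175:235,265:343],(780,600),interpolation=cv2.INTER_CUBIC),cv2.COLOR_RGB2BGR))"
```

```text
[-2.2150394  -0.94773638  3.19486108] [-0.17486998  0.5222686   0.50540868] 11.842315873514877
t 10.97 tcp [0.6003 0.1933 0.0678] toolz yaw -133.9 F [-2.2 -0.9  3.2] open 0.126 q6 2.47
 shift cm [-0.02 -0.   -0.02] turn deg [array([ 1.774e+02,  0.000e+00, -1.000e-01]), array([-2.6,  0. ,  0. ])]
```

Wrist torque jumped from 0.19 to 0.51 N·m, so the knob is at the stop, with 2.6° of overtravel. Releasing, then lifting.

>>> {"name": "drive_tool", "arguments": {
  "newtons": 20,
  "plan": [
    {"tx": 0,"ty": 0,"tz": 0,"wx": 0,"wy": 0,"wz": 0,"fingers": 0.2},
    {"tx": 0,"ty": 0,"tz": 0,"wx": 0,"wy": 0,"wz": 0,"fingers": 0.2},
    {"tx": 0,"ty": 0,"tz": 0,"wx": 0,"wy": 0,"wz": 0,"fingers": 0.2},
    {"tx": 0,"ty": 0,"tz": 0,"wx": 0,"wy": 0,"wz": 0,"fingers": 0.2},
    {"tx": 0,"ty": 0,"tz": 0,"wx": 0,"wy": 0,"wz": 0,"fingers": 0.2},
    {"tx": 0,"ty": 0,"tz": 0,"wx": 0,"wy": 0,"wz": 0,"fingers": 0.2},
    {"tx": 0,"ty": 0,"tz": 0,"wx": 0,"wy": 0,"wz": 0,"fingers": 0.2},
    {"tx": -2,"ty": 0,"tz": 0,"wx": 0,"wy": 0,"wz": 0,"fingers": 0.2},
    {"tx": -3,"ty": 0,"tz": 0,"wx": 0,"wy": 0,"wz": 0,"fingers": 0.2},
    {"tx": -4,"ty": 0,"tz": 0,"wx": 0,"wy": 0,"wz": 0,"fingers": 0.2}
  ]
}}

```text
t: 11.85
tcp_pos: [0.598, 0.1931, 0.1553]
tcp_rot: [1.742, 0.745, -1.755]
ft_force: [0.8, -0.4, 0.1]
opening: 0.791
```

>>> {"name": "drive_tool", "arguments": {
  "newtons": 20,
  "plan": [
    {"tx": -3,"ty": 0,"tz": 0,"wx": -6,"wy": 0,"wz": 0,"fingers": 0.2},
    {"tx": -1,"ty": 0,"tz": 0,"wx": -6,"wy": 0,"wz": 0,"fingers": 0.2},
    {"tx": 0,"ty": 0,"tz": 0,"wx": -6,"wy": 0,"wz": 0,"fingers": 0.2},
    {"tx": 0,"ty": 0,"tz": 0,"wx": -6,"wy": 0,"wz": 0,"fingers": 0.2},
    {"tx": 0,"ty": 0,"tz": 0,"wx": -6,"wy": 0,"wz": 0,"fingers": 0.2},
    {"tx": 0,"ty": 0,"tz": 0,"wx": -6,"wy": 0,"wz": 0,"fingers": 0.2},
    {"tx": 0,"ty": 0,"tz": 0,"wx": -6,"wy": 0,"wz": 0,"fingers": 0.2},
    {"tx": 0,"ty": 0,"tz": 0,"wx": -6,"wy": 0,"wz": 0,"fingers": 0.2},
    {"tx": 0,"ty": 0,"tz": 0,"wx": -6,"wy": 0,"wz": 0,"fingers": 0.2},
    {"tx": 0,"ty": 0,"tz": 0,"wx": -6,"wy": 0,"wz": 0,"fingers": 0.2}
  ]
}}

```text
t: 12.68
tcp_pos: [0.6004, 0.1935, 0.1977]
tcp_rot: [0.996, 1.331, -0.996]
ft_force: [-0.6, 0.5, 0.1]
opening: 0.799
```

```bash
python3 -c "
from h import *
snap('scene')
d=cut_out('stamp_knob','scene')[0];print(d['extent'],d['confidence'])
go((.601,-.281,.17),0.)"
```

```text
[362.2, 222.9, 391.1, 277.7] 0.59
t 12.78 tcp [0.6004 0.1935 0.1977] toolz yaw -74.0 F [0.  0.5 0.1] open 0.801 q6 1.42
 shift cm [  2.77 -13.06  45.62] turn deg [array([-74.,  -0.,  -0.]), array([106.,  -0.,   0.])]
```

>>> {"name": "drive_tool", "arguments": {
  "plan": [
    {"tx": 0,"ty": -1.1,"tz": 3.8,"wx": 0,"wy": 0,"wz": 0,"fingers": 0.2},
    {"tx": 0,"ty": -1.1,"tz": 3.8,"wx": 0,"wy": 0,"wz": 0,"fingers": 0.2},
    {"tx": 0,"ty": -1.1,"tz": 3.8,"wx": 0,"wy": 0,"wz": 0,"fingers": 0.2},
    {"tx": 0,"ty": -1.1,"tz": 3.8,"wx": 0,"wy": 0,"wz": 0,"fingers": 0.2},
    {"tx": 0,"ty": -1.1,"tz": 3.8,"wx": 0,"wy": 0,"wz": 0,"fingers": 0.2},
    {"tx": 0,"ty": -1.1,"tz": 3.8,"wx": 0,"wy": 0,"wz": 0,"fingers": 0.2},
    {"tx": 0,"ty": -1.1,"tz": 3.8,"wx": 0,"wy": 0,"wz": 0,"fingers": 0.2},
    {"tx": 0,"ty": -1.1,"tz": 3.8,"wx": 0,"wy": 0,"wz": 0,"fingers": 0.2},
    {"tx": 0,"ty": -1.1,"tz": 3.8,"wx": 0,"wy": 0,"wz": 0,"fingers": 0.2},
    {"tx": 0,"ty": -1.1,"tz": 3.8,"wx": 0,"wy": 0,"wz": 0,"fingers": 0.2}
  ]
}}

```text
t: 13.62
tcp_pos: [0.5997, -0.2041, 0.1979]
tcp_rot: [1.003, 1.327, -1.002]
ft_force: [1.4, 0.2, -0.0]
opening: 0.803
```

>>> {"name": "drive_tool", "arguments": {
  "plan": [
    {"tx": 0,"ty": 0,"tz": 0,"wx": -7,"wy": 0,"wz": 0,"fingers": 0.2},
    {"tx": 0,"ty": 0,"tz": 0,"wx": -7,"wy": 0,"wz": 0,"fingers": 0.2},
    {"tx": 0,"ty": 0,"tz": 0,"wx": -7,"wy": 0,"wz": 0,"fingers": 0.2},
    {"tx": 0,"ty": 0,"tz": 0,"wx": -7,"wy": 0,"wz": 0,"fingers": 0.2},
    {"tx": 0,"ty": 0,"tz": 0,"wx": -7,"wy": 0,"wz": 0,"fingers": 0.2},
    {"tx": 0,"ty": 0,"tz": 0,"wx": -7,"wy": 0,"wz": 0,"fingers": 0.2},
    {"tx": 0,"ty": 0,"tz": 0,"wx": -7,"wy": 0,"wz": 0,"fingers": 0.2},
    {"tx": 0,"ty": 0,"tz": 0,"wx": -7,"wy": 0,"wz": 0,"fingers": 0.2},
    {"tx": 0,"ty": 0,"tz": 0,"wx": -7,"wy": 0,"wz": 0,"fingers": 0.2},
    {"tx": 0,"ty": 0,"tz": 0,"wx": -7,"wy": 0,"wz": 0,"fingers": 0.2}
  ]
}}

```text
t: 14.45
tcp_pos: [0.6, -0.2021, 0.1977]
tcp_rot: [0.052, 1.57, -0.052]
ft_force: [0.1, -0.1, 0.2]
opening: 0.802
```

```bash
python3 - <<'E'
from h import *
go((.601,-.281,.13),-.02)
for i in range(2):
    snap("scene");C=cut_out("clip","scene")
    for d in C:
        print(round(d["confidence"],2),np.round(d["extent"]),end="; ")
    d=min(C,key=lambda d:abs((d["extent"][0]+d["extent"][2])/2-187)+abs((d["extent"][1]+d["extent"][3])/2-183))
    b=min((fit(clip(1),{"scene":d["pixels"]},(.601,-.281,a)) for a in(-.3,0,.3)),key=lambda r:r[1]);print("\n",np.round(b[0],4),b[1])
im=snap("scene");s=ctrl.get_state();M=R.from_rotvec(s["tcp_rot"]).as_matrix()
t=cv2.resize(im[135:210,150:250],(800,600),interpolation=cv2.INTER_CUBIC)
for h in clip():
    q=proj(h@rotz(-.03).T+[.601,-.281,0],"scene");cv2.polylines(t,[np.round((cv2.convexHull(q.astype(np.float32))[:,0]+.5-[150,135])*8).astype(int)],True,(255,0,0),1)
print("tips pred with +29mm",np.round((proj([s['tcp_pos']+[0,0,.029]+M[:,2]*g for g in(-.0376,.0376)],'scene')+.5-[150,135])*8))
cv2.imwrite("pics/c1.png",cv2.cvtColor(t,cv2.COLOR_RGB2BGR))
E
```

```text
t 14.45 tcp [ 0.6    -0.2021  0.1977] toolz yaw -3.8 F [ 0.1 -0.1  0.2] open 0.802 q6 -0.44
 shift cm [ 6.77 -7.87  0.62] turn deg [array([-2.6,  0. , -0. ]), array([177.4,  -0. ,  -0. ])]
0.79 [192. 177. 212. 216.]; 0.67 [191. 145. 215. 183.]; 0.63 [242. 213. 257. 225.]; 0.5 [184. 172. 192. 195.]; 
 [ 0.5838 -0.2989 -0.5821] 0.4412878787878788
0.92 [193. 145. 214. 185.]; 0.68 [297. 209. 301. 221.]; 0.68 [225. 155. 261. 176.]; 0.57 [181. 169. 196. 194.]; 0.56 [190. 172. 214. 215.]; 
 [ 0.5848 -0.3013 -0.5988] 0.4328457446808511
tips pred with +29mm [[459.  88.]
 [343. 165.]]
```

View pics/c1.png

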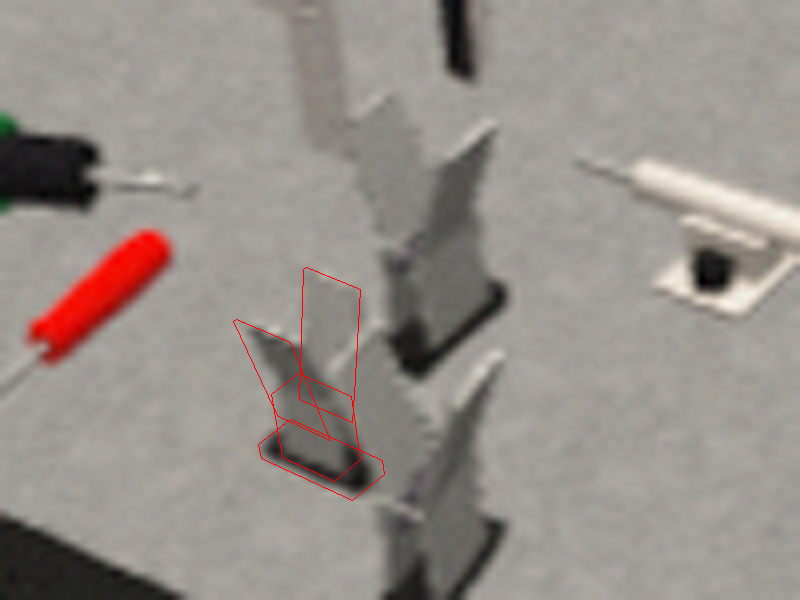

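The outline sits on the small clip: foot at (315,465), handle tops at about (262,330) and (331,279). The fingertips (330,152) and (460,76) are above and to the right of it, as planned. Positioning over the clip and descending.

>>> {"name": "drive_tool", "arguments": {
  "plan": [
    {"tx": 0,"ty": -2.6,"tz": 0.2,"wx": 0,"wy": 0,"wz": 0,"fingers": 0.2},
    {"tx": 0,"ty": -2.6,"tz": 0.2,"wx": 0,"wy": 0,"wz": 0,"fingers": 0.2},
    {"tx": 0,"ty": -2.65,"tz": 0.2,"wx": -2.5,"wy": 0,"wz": 0,"fingers": 0.2},
    {"tx": 1.5,"ty": 0,"tz": 0,"wx": 0,"wy": 0,"wz": 0,"fingers": 0.2},
    {"tx": 2,"ty": 0,"tz": 0,"wx": 0,"wy": 0,"wz": 0,"fingers": 0.2},
    {"tx": 2,"ty": 0,"tz": 0,"wx": 0,"wy": 0,"wz": 0,"fingers": 0.2},
    {"tx": 2,"ty": 0,"tz": 0,"wx": 0,"wy": 0,"wz": 0,"fingers": 0.2},
    {"tx": 1,"ty": 0,"tz": 0,"wx": 0,"wy": 0,"wz": 0,"fingers": 0.2},
    {"tx": 0,"ty": 0,"tz": 0,"wx": 0,"wy": 0,"wz": 0,"fingers": 0.2},
    {"tx": 0,"ty": 0,"tz": 0,"wx": 0,"wy": 0,"wz": 0,"fingers": 0.2}
  ]
}}

```text
t: 15.53
tcp_pos: [0.6006, -0.2808, 0.1128]
tcp_rot: [0.021, 1.571, -0.02]
ft_force: [0.6, -0.1, 0.5]
opening: 0.797
```

```bash
python3 - <<'E'
from h import *
go((.601,-.281,.033),-.03)
im=snap("scene");s=ctrl.get_state();M=R.from_rotvec(s["tcp_rot"]).as_matrix()
print("tips pred with +29mm",np.round((proj([s['tcp_pos']+[0,0,.029]+M[:,2]*g for g in(-.0376,.0376)],'scene')+.5-[160,150])*12))
cv2.imwrite("pics/c2.png",cv2.cvtColor(cv2.resize(im[150:200,160:225],(780,600),interpolation=cv2.INTER_CUBIC),cv2.COLOR_RGB2BGR))
E
```

```text
t 15.53 tcp [ 0.6006 -0.2808  0.1128] toolz yaw -1.5 F [ 0.6 -0.1  0.5] open 0.797 q6 -0.58
 shift cm [ 7.98 -0.02  0.05] turn deg [array([ 0.2, -0. , -0. ]), array([-179.8,    0. ,   -0. ])]
tips pred with +29mm [[386. 109.]
 [224. 226.]]
```

View pics/c2.png

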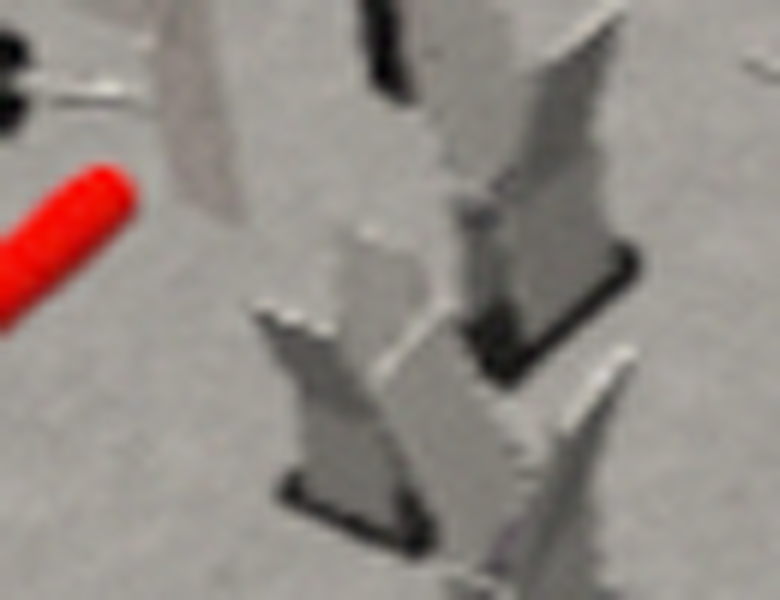

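The clip stands between the fingers: handle tops at about (295,318) and (383,245), fingertips at about (207,207) and (395,98). Adding 2 mm in +y, then descending and squeezing.

>>> {"name": "drive_tool", "arguments": {
  "newtons": 20,
  "plan": [
    {"tx": 1.5,"ty": 0.2,"tz": 0,"wx": 0,"wy": 0,"wz": 0,"fingers": 0.2},
    {"tx": 1.5,"ty": 0,"tz": 0,"wx": 0,"wy": 0,"wz": 0,"fingers": 0.2},
    {"tx": 1.5,"ty": 0,"tz": 0,"wx": 0,"wy": 0,"wz": 0,"fingers": 0.2},
    {"tx": 1.5,"ty": 0,"tz": 0,"wx": 0,"wy": 0,"wz": 0,"fingers": 0.2},
    {"tx": 1,"ty": 0,"tz": 0,"wx": 0,"wy": 0,"wz": 0,"fingers": 0.2},
    {"tx": 0.6,"ty": 0,"tz": 0,"wx": 0,"wy": 0,"wz": 0,"fingers": 0.2},
    {"tx": 0.4,"ty": 0,"tz": 0,"wx": 0,"wy": 0,"wz": 0,"fingers": 0.2},
    {"tx": 0,"ty": 0,"tz": 0,"wx": 0,"wy": 0,"wz": 0,"fingers": 0.2},
    {"tx": 0,"ty": 0,"tz": 0,"wx": 0,"wy": 0,"wz": 0,"fingers": 0.2},
    {"tx": 0,"ty": 0,"tz": 0,"wx": 0,"wy": 0,"wz": 0,"fingers": 0.4}
  ]
}}

```text
t: 16.42
tcp_pos: [0.6012, -0.2793, 0.0337]
tcp_rot: [0.019, 1.569, -0.02]
ft_force: [-0.9, -0.1, 0.9]
opening: 0.76
```

>>> {"name": "drive_tool", "arguments": {
  "newtons": 20,
  "plan": [
    {"tx": 0,"ty": 0,"tz": 0,"wx": 0,"wy": 0,"wz": 0,"fingers": 0.45},
    {"tx": 0,"ty": 0,"tz": 0,"wx": 0,"wy": 0,"wz": 0,"fingers": 0.5},
    {"tx": 0,"ty": 0,"tz": 0,"wx": 0,"wy": 0,"wz": 0,"fingers": 0.55},
    {"tx": 0,"ty": 0,"tz": 0,"wx": 0,"wy": 0,"wz": 0,"fingers": 0.6},
    {"tx": 0,"ty": 0,"tz": 0,"wx": 0,"wy": 0,"wz": 0,"fingers": 0.65},
    {"tx": 0,"ty": 0,"tz": 0,"wx": 0,"wy": 0,"wz": 0,"fingers": 0.7},
    {"tx": 0,"ty": 0,"tz": 0,"wx": 0,"wy": 0,"wz": 0,"fingers": 0.75},
    {"tx": 0,"ty": 0,"tz": 0,"wx": 0,"wy": 0,"wz": 0,"fingers": 0.8},
    {"tx": 0,"ty": 0,"tz": 0,"wx": 0,"wy": 0,"wz": 0,"fingers": 1},
    {"tx": 0,"ty": 0,"tz": 0,"wx": 0,"wy": 0,"wz": 0,"fingers": 1}
  ]
}}

```text
t: 17.25
tcp_pos: [0.6008, -0.2796, 0.0354]
tcp_rot: [0.018, 1.571, -0.02]
ft_force: [-4.2, 0.5, 12.0]
opening: 0.237
```

>>> {"name": "drive_tool", "arguments": {
  "newtons": 25,
  "plan": [
    {"tx": 0,"ty": 0,"tz": 0,"wx": 0,"wy": 0,"wz": 0,"fingers": 1},
    {"tx": 0,"ty": 0,"tz": 0,"wx": 0,"wy": 0,"wz": 0,"fingers": 1},
    {"tx": 0,"ty": 0,"tz": 0,"wx": 0,"wy": 0,"wz": 0,"fingers": 1},
    {"tx": 0,"ty": 0,"tz": 0,"wx": 0,"wy": 0,"wz": 0,"fingers": 1},
    {"tx": -0.3,"ty": 0,"tz": 0,"wx": 0,"wy": 0,"wz": 0,"fingers": 1},
    {"tx": -0.7,"ty": 0,"tz": 0,"wx": 0,"wy": 0,"wz": 0,"fingers": 1},
    {"tx": -1,"ty": 0,"tz": 0,"wx": 0,"wy": 0,"wz": 0,"fingers": 1},
    {"tx": -1,"ty": 0,"tz": 0,"wx": 0,"wy": 0,"wz": 0,"fingers": 1},
    {"tx": -1,"ty": 0,"tz": 0,"wx": 0,"wy": 0,"wz": 0,"fingers": 1},
    {"tx": 0,"ty": 0,"tz": 0,"wx": 0,"wy": 0,"wz": 0,"fingers": 1}
  ]
}}

```text
t: 18.08
tcp_pos: [0.6023, -0.28, 0.0761]
tcp_rot: [0.017, 1.566, -0.022]
ft_force: [-0.1, -0.1, -0.2]
opening: 0.201
```

Opening reads 18.9 mm, which matches the clip squeezed to its solid stop. Lifting and carrying it over to the card.

>>> {"name": "drive_tool", "arguments": {
  "plan": [
    {"tx": -2.5,"ty": 0,"tz": 0,"wx": 0,"wy": 0,"wz": 0,"fingers": 1},
    {"tx": -3,"ty": 0,"tz": 0,"wx": 0,"wy": 0,"wz": 0,"fingers": 1},
    {"tx": -3,"ty": 0,"tz": 0,"wx": 0,"wy": 0,"wz": 0,"fingers": 1},
    {"tx": -3,"ty": 0.5,"tz": 0,"wx": 0,"wy": 0,"wz": 0,"fingers": 1},
    {"tx": -2.5,"ty": 1.5,"tz": 0,"wx": 0,"wy": 0,"wz": 0,"fingers": 1},
    {"tx": -2,"ty": 2.5,"tz": 0,"wx": 0,"wy": 0,"wz": 0,"fingers": 1},
    {"tx": -1,"ty": 3.5,"tz": -0.3,"wx": 0,"wy": 0,"wz": 0,"fingers": 1},
    {"tx": 0,"ty": 3.5,"tz": -0.3,"wx": 0,"wy": 0,"wz": 0,"fingers": 1},
    {"tx": 0,"ty": 3.5,"tz": -0.3,"wx": 0,"wy": 0,"wz": 0,"fingers": 1},
    {"tx": 0,"ty": 3.5,"tz": -0.3,"wx": 0,"wy": 0,"wz": 0,"fingers": 1}
  ]
}}

```text
t: 18.92
tcp_pos: [0.5929, -0.0921, 0.2432]
tcp_rot: [0.02, 1.57, -0.02]
ft_force: [0.2, 0.4, -1.4]
opening: 0.197
```

>>> {"name": "drive_tool", "arguments": {
  "plan": [
    {"tx": 0,"ty": 3.5,"tz": -0.3,"wx": 0,"wy": 0,"wz": 0,"fingers": 1},
    {"tx": 0,"ty": 3.5,"tz": -0.3,"wx": 0,"wy": 0,"wz": 0,"fingers": 1},
    {"tx": 0,"ty": 3.5,"tz": -0.3,"wx": 0,"wy": 0,"wz": 0,"fingers": 1},
    {"tx": 0,"ty": 3.5,"tz": -0.3,"wx": 0,"wy": 0,"wz": 0,"fingers": 1},
    {"tx": 0,"ty": 3.5,"tz": -0.3,"wx": 0,"wy": 0,"wz": 0,"fingers": 1},
    {"tx": 0,"ty": 3.5,"tz": -0.3,"wx": 0,"wy": 0,"wz": 0,"fingers": 1},
    {"tx": 0,"ty": 3.5,"tz": -0.3,"wx": 0,"wy": 0,"wz": 0,"fingers": 1},
    {"tx": 0,"ty": 3.5,"tz": -0.3,"wx": 0,"wy": 0,"wz": 0,"fingers": 1},
    {"tx": 0,"ty": 3,"tz": -0.2,"wx": -3,"wy": 0,"wz": 0,"fingers": 1},
    {"tx": 0,"ty": 2,"tz": 0,"wx": -4,"wy": 0,"wz": 0,"fingers": 1}
  ]
}}

```text
t: 19.75
tcp_pos: [0.5737, 0.2398, 0.2428]
tcp_rot: [-0.08, 1.569, 0.081]
ft_force: [-0.1, 0.3, -0.3]
opening: 0.203
```

```bash
python3 - <<'E'
from h import *
go((.568,.309,.24),.28)
E
```

```text
t 19.75 tcp [0.5737 0.2398 0.2428] toolz yaw 5.9 F [-0.1  0.3 -0.3] open 0.203 q6 0.11
 shift cm [0.28 6.95 0.14] turn deg [array([-10.2,   0. ,  -0. ]), array([ 1.698e+02, -1.000e-01, -0.000e+00])]
```

>>> {"name": "drive_tool", "arguments": {
  "plan": [
    {"tx": 0,"ty": 2.5,"tz": 0.05,"wx": 0,"wy": 0,"wz": 0,"fingers": 1},
    {"tx": 0,"ty": 2.5,"tz": 0.05,"wx": 0,"wy": 0,"wz": 0,"fingers": 1},
    {"tx": 0,"ty": 1.95,"tz": 0.05,"wx": 0,"wy": 0,"wz": 0,"fingers": 1},
    {"tx": 0,"ty": 0,"tz": 0,"wx": -4,"wy": 0,"wz": 0,"fingers": 1},
    {"tx": 0,"ty": 0,"tz": 0,"wx": -4,"wy": 0,"wz": 0,"fingers": 1},
    {"tx": 0,"ty": 0,"tz": 0,"wx": -2.2,"wy": 0,"wz": 0,"fingers": 1},
    {"tx": 0.5,"ty": 0,"tz": 0,"wx": 0,"wy": 0,"wz": 0,"fingers": 1},
    {"tx": 0.5,"ty": 0,"tz": 0,"wx": 0,"wy": 0,"wz": 0,"fingers": 1},
    {"tx": 0,"ty": 0,"tz": 0,"wx": 0,"wy": 0,"wz": 0,"fingers": 1},
    {"tx": 0,"ty": 0,"tz": 0,"wx": 0,"wy": 0,"wz": 0,"fingers": 1}
  ]
}}

```text
t: 20.58
tcp_pos: [0.5688, 0.3059, 0.2318]
tcp_rot: [-0.216, 1.562, 0.215]
ft_force: [0.1, -1.2, -0.5]
opening: 0.201
```

```bash
python3 - <<'E'
from h import *
go((.568,.309,.16),.28)
s=ctrl.get_state();c=s["tcp_pos"]
im=snap("scene")
for t in("clip","card"): print(t,[(round(d["confidence"],2),np.round(d["extent"]).tolist()) for d in cut_out(t,"scene")])
Z=rotz(.28);u0,v0,k=280,140,10
t=cv2.resize(im[v0:v0+60,u0:u0+78],(780,600),interpolation=cv2.INTER_CUBIC)
def dr(h,p,col):
    q=proj(np.array(h)@Z.T+p,"scene");cv2.polylines(t,[np.round((cv2.convexHull(q.astype(np.float32))[:,0]+.5-[u0,v0])*k).astype(int)],True,col,1)
dr(REC[1]-[0,.06,0],[.5679,.3089,0],(0,0,255))
f=np.array([c[0],c[1],c[2]-.034])   # predicted foot
for g in(1,-1): dr(box(g*.012,g*.024,-.03,.03,0,.009),f,(255,0,0)); dr(box(g*.009,g*.010,-.017,.017,.05,.1),f,(0,200,0))
print("foot pred",f)
cv2.imwrite("pics/d1.png",cv2.cvtColor(t,cv2.COLOR_RGB2BGR))
E
```

```text
t 20.58 tcp [0.5688 0.3059 0.2318] toolz yaw 15.7 F [ 0.1 -1.2 -0.5] open 0.201 q6 0.04
 shift cm [7.18 0.32 0.02] turn deg [array([-0.3, -0.1,  0. ]), array([1.797e+02, 0.000e+00, 1.000e-01])]
clip [(0.75, [327.0, 186.0, 351.0, 206.0]), (0.71, [191.0, 175.0, 217.0, 217.0]), (0.66, [193.0, 146.0, 213.0, 181.0])]
card [(0.56, [326.0, 215.0, 351.0, 228.0])]
foot pred [0.56876138 0.30594131 0.1978316 ]
```

View pics/d1.png

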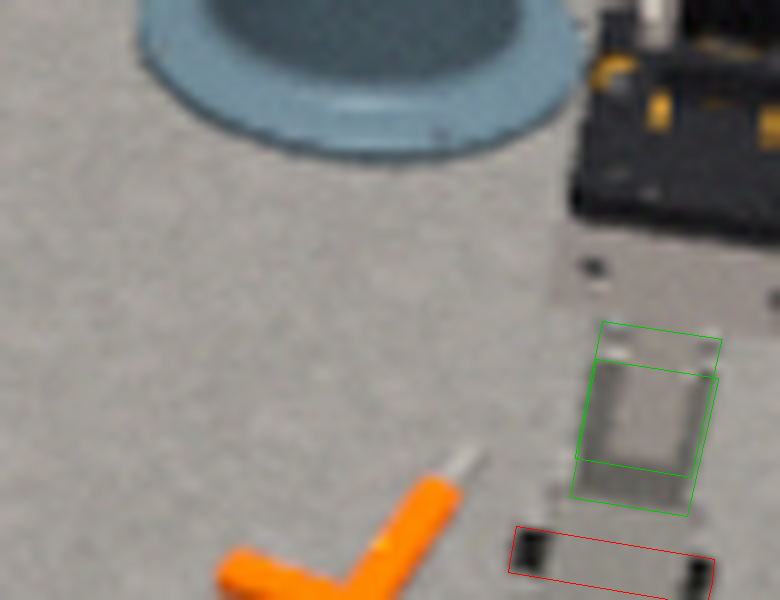

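The predicted outlines match the picture: handle plates centred near (650,420), open jaws at (530,550) and (700,575). They are centred over the card (px 326–351 × 215–228) and 53 mm above its top edge. Shifting 3 mm along y and descending in two steps.

>>> {"name": "drive_tool", "arguments": {
  "plan": [
    {"tx": 0,"ty": 0.3,"tz": 0,"wx": -0.3,"wy": 0,"wz": 0,"fingers": 1},
    {"tx": 0,"ty": 0,"tz": 0,"wx": 0,"wy": 0,"wz": 0,"fingers": 1},
    {"tx": 1,"ty": 0,"tz": 0,"wx": 0,"wy": 0,"wz": 0,"fingers": 1},
    {"tx": 1,"ty": 0,"tz": 0,"wx": 0,"wy": 0,"wz": 0,"fingers": 1},
    {"tx": 1,"ty": 0,"tz": 0,"wx": 0,"wy": 0,"wz": 0,"fingers": 1},
    {"tx": 0.8,"ty": 0,"tz": 0,"wx": 0,"wy": 0,"wz": 0,"fingers": 1},
    {"tx": 0.6,"ty": 0,"tz": 0,"wx": 0,"wy": 0,"wz": 0,"fingers": 1},
    {"tx": 0.3,"ty": 0,"tz": 0,"wx": 0,"wy": 0,"wz": 0,"fingers": 1},
    {"tx": 0,"ty": 0,"tz": 0,"wx": 0,"wy": 0,"wz": 0,"fingers": 1},
    {"tx": 0,"ty": 0,"tz": 0,"wx": 0,"wy": 0,"wz": 0,"fingers": 1}
  ]
}}

```text
t: 21.57
tcp_pos: [0.5685, 0.3091, 0.1858]
tcp_rot: [-0.22, 1.559, 0.22]
ft_force: [-0.6, 0.7, -1.0]
opening: 0.202
```

```bash
python3 - <<'E'
from h import *
go((.568,.309,.157),.28)
snap("scene")
m=[d for d in cut_out("clip","scene") if d["extent"][0]>300];k=cut_out("card","scene")
print([np.round(d["extent"],1) for d in m],[np.round(d["extent"],1) for d in k])
c=ctrl.get_state()["tcp_pos"];f=np.array([c[0],c[1],c[2]-.034])
for g in(1,-1): print("jaw pred",g,np.round(proj(np.array([[g*.018,y,0] for y in(-.03,.03)])@rotz(.28).T+f,"scene"),1).tolist())
print("card top pred",np.round(proj(np.array([[0,y,.145] for y in(-.035,.035)])@rotz(.28).T+[.5679,.3089,0],"scene"),1).tolist())
E
```

```text
t 21.57 tcp [0.5685 0.3091 0.1858] toolz yaw 16.1 F [-0.6  0.7 -1. ] open 0.202 q6 0.04
 shift cm [ 2.88  0.   -0.05] turn deg [array([0., 0., 0.]), array([-180.,   -0.,    0.])]
[array([328.4, 185.9, 352.9, 216. ])] [array([326.9, 215.7, 354.1, 226.4])]
jaw pred 1 [[328.3, 214.3], [348.0, 217.8]]
jaw pred -1 [[329.5, 206.8], [348.7, 210.1]]
card top pred [[327.0, 211.8], [349.6, 215.7]]
```

>>> {"name": "drive_tool", "arguments": {
  "plan": [
    {"tx": 0.5,"ty": 0,"tz": -0.05,"wx": 0,"wy": 0,"wz": 0,"fingers": 1},
    {"tx": 0.5,"ty": 0,"tz": 0,"wx": 0,"wy": 0,"wz": 0,"fingers": 1},
    {"tx": 0.5,"ty": 0,"tz": 0,"wx": 0,"wy": 0,"wz": 0,"fingers": 1},
    {"tx": 0.5,"ty": 0,"tz": 0,"wx": 0,"wy": 0,"wz": 0,"fingers": 1},
    {"tx": 0.4,"ty": 0,"tz": 0,"wx": 0,"wy": 0,"wz": 0,"fingers": 1},
    {"tx": 0.3,"ty": 0,"tz": 0,"wx": 0,"wy": 0,"wz": 0,"fingers": 1},
    {"tx": 0.2,"ty": 0,"tz": 0,"wx": 0,"wy": 0,"wz": 0,"fingers": 1},
    {"tx": 0,"ty": 0,"tz": 0,"wx": 0,"wy": 0,"wz": 0,"fingers": 1},
    {"tx": 0,"ty": 0,"tz": 0,"wx": 0,"wy": 0,"wz": 0,"fingers": 1},
    {"tx": 0,"ty": 0,"tz": 0,"wx": 0,"wy": 0,"wz": 0,"fingers": 1}
  ]
}}

```text
t: 22.55
tcp_pos: [0.5681, 0.3091, 0.1571]
tcp_rot: [-0.22, 1.559, 0.22]
ft_force: [-0.1, 0.1, -1.1]
opening: 0.202
```

```bash
python3 - <<'E'
from h import *
go((.568,.309,.157),.28)
im=snap("scene");u0,v0,k=285,180,10
t=cv2.resize(im[v0:v0+60,u0:u0+78],(780,600),interpolation=cv2.INTER_CUBIC)
c=ctrl.get_state()["tcp_pos"];f=np.array([c[0],c[1],c[2]-.034]);Z=rotz(.28)
def dr(h,p,col):
    q=proj(np.array(h)@Z.T+p,"scene");cv2.polylines(t,[np.round((cv2.convexHull(q.astype(np.float32))[:,0]+.5-[u0,v0])*k).astype(int)],True,col,1)
for g in(1,-1): dr(box(g*.012,g*.024,-.03,.03,0,.009),f,(255,0,0))
dr(REC[1]-[0,.06,0],[.5679,.3089,0],(0,0,255))
cv2.imwrite("pics/d2.png",cv2.cvtColor(t,cv2.COLOR_RGB2BGR))
E
```

```text
t 22.55 tcp [0.5681 0.3091 0.1571] toolz yaw 16.1 F [-0.1  0.1 -1.1] open 0.202 q6 0.04
 shift cm [ 0.01 -0.   -0.01] turn deg [array([ 0.,  0., -0.]), array([-180.,    0.,    0.])]
```

View pics/d2.png

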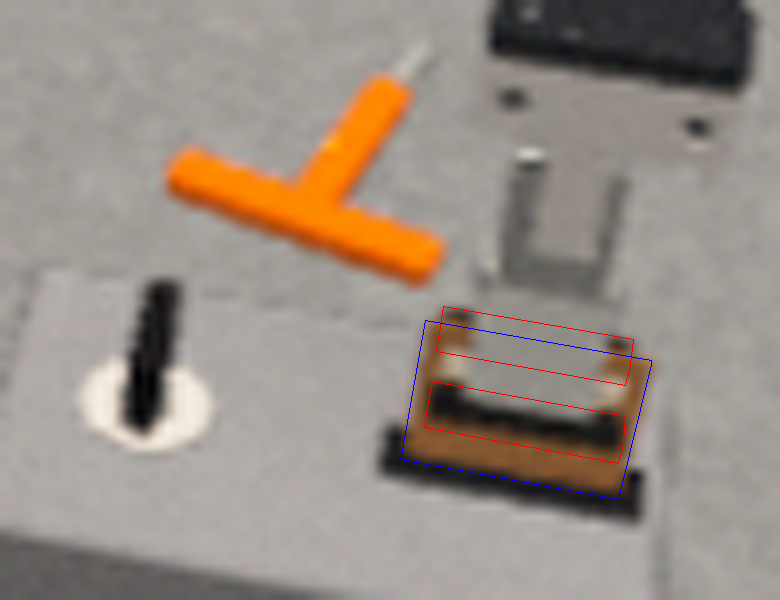

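The near jaw (525,415) is in front of the card and the far jaw (455–620, 315–345) is behind it. Their middle, 527, matches the card's middle, 525. The jaws are about 20 mm below the top edge, side forces are about zero, and the knob is back at its rest angle. Handing in.

```bash
python3 -c "
from station import ctrl
ctrl.close_job();s=ctrl.get_state();print(s['t'],s['ft_force'],s['opening'])"
```

```text
the job is handed in; nothing more can be done
the job is handed in; nothing more can be done
```

I stamped the card, then handed in the job with the clip held open around the middle of the card's top edge. The clock was at about 22.6 s of the 58 s.

- **Knob:** I twisted it clockwise until the wrist torque jumped from 0.19 to 0.51 N·m, at about 1.0 rad, which I took as the stop. I then let go, and the last picture shows the wing back at its rest angle.
- **Clip:** I picked the smallest of the three by its handles and squeezed it to its solid stop. The opening read 18.9 mm against the expected 20 mm or so.
- **Final hold:** One jaw is on each side of the card and centred along its edge, about 18–22 mm below the top. Side forces were about 0.1 N, so I saw no sign of contact with the card or stamper.

**Checks that failed or disagreed:**
- **Missed grip:** My first close on the knob missed. The real fingertips appeared to sit 26–35 mm above the reported TCP, so I corrected for that by camera and gentle probing.
- **Final picture:** The near jaw looked about 4 mm higher than my overlay, so the depth or x position could be off by that much.
- **Bystanders:** I did not check every one separately, but the parts of the scene in the later pictures looked unmoved.

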